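Lever a leaning crate level with a pry bar and wedge it

TASK

The lidded crate leans because one side has no packing: put the flat toe of the pry bar under that low edge, lever the edge up over the fulcrum block, and swing the bar's tail under the nearer horn of the mooring cleat so that the bar, let go, keeps the crate up while you work alone. With the wedge flat on the swollen deck board there, slide it thin end first under the raised edge beside the bar until it just bears, snug by hand but never forced, then take the bar again, bring it out from under the horn, lower the crate gently onto the wedge and lay the bar flat on the deck, clear of crate, wedge, block and cleat. The crate must end level and where it stood, lifted only with bar and wedge (no hand on it), and everything else on the shelf stays where it is.

Things in the scene. Friction and masses are not known exactly. Their poses are not given: they have to be found in the camera images.
- crate: Heavy lidded pine crate, 300 (its x) x 260 (its y) x 155 mm, about 7 kg, loose. Its frame: z up, +y from the low side to the far side (which rests on a 14 mm oak strip), origin at the centre of the skids' underside. It starts tilted about 0.064 rad, low side (-y) on the deck. Two 18 mm high, 28 mm wide skids run along y under its x ends; between them the floor is open underneath.
- lift_edge (a point): Point on the lower edge of the crate's low side face (crate x +60, y -130, z 18 mm) in line with the fulcrum block: the bar's toe goes under here. 18 mm above the deck at the start, 32 mm when the crate is level. Axes as the crate's.
- wedge_edge (a point): Point on the same lower edge, crate x -60, y -130, z 18 mm, 120 mm from lift_edge: the wedge goes in under here, along the crate's +y, square to the edge. The deck board along this way (70 mm wide, from 130 mm before the edge to the far side, nose bevelled) is swollen and stands proud of the deck by an unmeasured 1 to 7 mm, other each time; the wedge ends up standing on it. Axes as the crate's.
- fulcrum: Oak block spiked to the deck, 60 (x) x 44 (y) x 22 mm, with a half-round steel nosing along x over its middle, top of the nosing 30 mm above the deck. Origin under its centre, on the deck; +y points to the crate, whose low edge is about 70 mm away. The bar pivots and may slide sideways on the nosing. With the toe on the deck 25 mm under the edge and the shank on the nosing, the bar slopes about 0.29 rad.
- cleat: Galvanised two-horned mooring cleat bolted to the deck: base plate 116 x 56 x 8 mm, stem 64 mm long (x), 30 mm wide, horns of 20 mm round along its x, 200 mm from tip to tip, 68 mm high. Origin under its centre on the deck. It stands about 285 mm from the fulcrum on the side away from the crate and 135 mm to the block's +x side; the -x horn points towards the bar.
- horn (a point): Point on the underside of the cleat's -x (near) horn, 60 mm from the cleat's centre, 49 mm above the deck: where the bar's tail should lie, its top against the horn. The horn's tip is 40 mm farther along the cleat's -x, the stem 28 mm along +x. Tucked here the bar holds the crate about level, with 3 to 8 N on the horn. Axes as the cleat's.
- bar: Forged steel pry bar, 450 mm long, 0.75 kg, lying flat on the deck, loose. Along its x: tail at x -225 mm, shank 18 wide and 12 mm high, flattened in the last 85 mm to a toe 26 wide and 5 mm thick that ends at x +225; the underside is flat all along. Origin at mid-length on the underside. Levering takes some 8 to 20 N down at bar_grip.
- bar_grip (a point): Point in the bar's shank to grip it: 250 mm from the toe's tip (bar x -25), middle of the thickness, 6 mm above the underside. Axes as the bar's: +x to the toe.
- wedge: Plain oak wedge, 220 long (x), 45 mm wide, 12 mm high at its thin end (x +110) rising evenly to 48 mm at the butt (x -110), 0.21 kg, flat sole on the deck, loose. Origin under its middle. It meets the raised edge 80 to 125 mm from the thin end, depending on the swollen board, and must be felt home: about 8 to 10 N of push is snug, over 15 N starts to jack the crate.
- wedge_grip (a point): Point to grip the wedge: on its middle line, 185 mm from the thin end (wedge x -75), 20 mm above the sole. Axes as the wedge's: +x to the thin end.
- oil_can: Squat copper oil can, 72 mm across, with a spout to 100 mm high; a bystander. Origin under its centre.
- pawl: Grey cast iron pawl, about 140 x 48 x 26 mm; a bystander. Origin near its middle, on the deck.
- mallet_head0: Amber-stained wooden mallet head lying down, 90 x 55 mm; a bystander. Origin under its centre.
- mallet_head1: The other mallet head, alike, 90 x 55 mm; a bystander. Origin under its centre.
- tally_float: Yellow plastic tally float, 72 mm across, 72 mm high; a bystander. Origin under its centre.
- shackle: Galvanised bow shackle lying flat, 75 x 64 x 14 mm; a bystander. Origin near its middle, on the deck.
There are look-alikes about, which are no part of the job. There is more than one size of the wedge; the job needs the larger. Leave any blue look-alike of the cleat alone.

How it is judged (in metres and radians):
On the way, in this order (a step that is already met when the one before it is completed fails the run):
1. the crate's low edge is levered up to 28 mm or more over the fulcrum block with the held bar (contact force between bar and crate above 8 N and contact force between bar and fulcrum above 8 N and contact force between the fingers and bar above 1 N and height (world z) of lift_edge above 0.028 m), for 0.1 s.
2. the bar, let go, is held down by the cleat and keeps the edge at 29 mm or more (contact force between bar and cleat above 1 N and contact force between bar and crate above 8 N and contact force between the fingers and bar below 0.1 N and height (world z) of lift_edge above 0.029 m), for 0.2 s.
3. the wedge bears snugly (3 N or more) under the edge while the bar still carries the crate by itself (contact force between wedge and crate above 3 N and contact force between bar and crate above 5 N and contact force between the fingers and bar below 0.1 N), for 0.2 s.
At the end, for the whole second after the job is handed in: the crate stands level within 0.012 rad (0.7 degrees) on the wedge, its formerly low edge above 28 mm, within 20 mm of where it stood; the bar lies flat on the deck touching neither crate, wedge, fulcrum block nor cleat; all released and at rest (angle between crate's own z axis and vertical below 0.012 rad and contact force between wedge and crate above 10 N and height (world z) of lift_edge above 0.028 m and distance of crate from where it was at the start of the episode below 0.02 m and height (world z) of bar_grip below 0.012 m and contact force between bar and crate below 0.1 N and contact force between bar and wedge below 0.1 N and contact force between bar and fulcrum below 0.1 N and contact force between bar and cleat below 0.1 N and linear speed of each of crate, wedge below 0.01 m/s and linear speed of bar below 0.02 m/s).
It fails at once if the crate is dropped or jerked (it turns faster than 0.5 rad/s) (angular speed of crate above 0.5 rad/s).
It fails at once if the wedge is forced: over 13 N between wedge and crate while the bar alone is holding the crate (contact force between wedge and crate above 13 N and contact force between bar and crate above 1 N and contact force between the fingers and bar below 0.1 N).
It fails at once if the bar is rammed against the cleat with over 30 N (contact force between bar and cleat above 30 N).
It fails at once if the gripper or arm presses on the crate with over 5 N (contact force between any of the fingers, the arm and crate above 5 N).
It fails at once if a bystander is moved more than 20 mm (distance of any of oil_can, pawl, mallet_head0, mallet_head1, tally_float, shackle from where it was at the start of the episode above 0.02 m).
It also fails if it takes over 72 s, if anything falls off the work surface, if the arm or the gripper's body presses on something with over 40 N, if the wrist force passes 120 N, or if a joint passes its speed limit or range.

ROBOT

A 6-joint arm with a two-finger parallel gripper is mounted at the origin on the work surface. World frame = base frame: x ahead of the robot, y to its left, z up, the work surface at z = 0. Lengths are in m, angles in degrees, forces in N, time in s.
With the tool pointing down it reaches from about 0.375 to 0.9 m from the base axis. Payload 3.1 kg.
Tool frame: the origin (TCP) lies midway between the tips of the shut fingers; the grasp point (between the pads) lies bot.hold_point_z behind it (bot.hold_point_z is the distance from the TCP to the grasp point, in m); z points along the fingers, y is the direction in which the jaws open and shut (so a half turn about z gives the same grasp; the last joint's range is limited). The gripper opens to 87 mm and grips with 3 to 60 N. Pads are 19 mm wide; open, the fingers measure 117 mm over their backs; the gripper's body (75 mm by 190 mm) begins 51 mm behind the grasp point.
Start: joints at [62.997, 30.224, 82.088, -0, 67.689, -10.227], TCP at [0.18, 0.598, 0.223] pointing down, gripper open.
Joint ranges: [-176.69, 176.69], [-43.24, 126.21], [12.49, 139.97], [-82, 262], [0, 151.66], [-163.58, 163.58]. Speed limits (degrees/s): [159.86, 159.86, 180, 180, 180, 180].

INTERFACE

Orientations are given as a 3x3 rotation matrix whose columns are the frame's x, y, z axes.
In Python, from rig import bot, vision gives the robot as it stands.
- The arm moves only by the shell command python3 -m inch 'ROWS'. ROWS is JSON, a list of rows, each a list of 5 numbers: the finger opening in mm, from 0 to 87, then the shift along the tool's x, y, z in mm, then the turn about the tool's z in rad. In form: [[hand, dx, dy, dz, roll], ...]. A call has 1 to 8 rows; each row is the pose to reach, as a shift and turn from the pose measured when the call began, along the tool's axes at that moment; what a row does not reach only later rows make up. A row lasts 1/10 s, in which the tool goes at most 50 mm and 8.59 degrees, less where a joint would pass 70% of its speed; a pose out of reach is approached as far as the arm can. A call with a gripper value outside its range is refused whole. The fingers move at their own pace and stop on an object; the grip force is fixed at half the most. Time passes only in rows, so rows that repeat a pose let the fingers close. It gives the time, the measured TCP pose, the force and the opening at its end, in the units of the state.
- bot.read_state(): the state, without advancing time (a new reading comes with each control period).
- vision.capture(name): name is "side" or "top" or "wrist"; returns (picture, depth): 480x640x3 uint8, red, green, blue; 480x640 float32, m along the optical axis (not along the pixel's ray), 0 where there is no reading.
- vision.camera_model(name): a dict with "intrinsics" (3x3 intrinsics, pixels), "dist" ([k1, k2, p1, p2, k3] as OpenCV has them; the pictures are not rectified), "camera_from_world" (4x4, takes a point from world to camera coordinates). Camera axes: x right, y down, z forward; pixel columns grow to the right and rows downward; lengths in m; the calibration is good to about 2 mm. A picture is of the moment at which its call begins: read the wrist's pose just before it. camera_model takes no time and is no camera call; for the wrist camera it gives the pose at the moment of the call.
- bot.hand_in(): hands the job in, once; it reports no verdict.
The state is a dict: "time_s": time; "joint_positions": joint angles; "qvel": joint speeds; "tau": joint torques, N m; "position": TCP position; "tcp_rot": TCP orientation; "force": force on the tool from outside, world axes, zero at the start; "moment": the same for the moment, N m; "opening": opening from 0.0 (shut) to 1.0 (fully open).
Only numpy, scipy, OpenCV 4.12 (cv2) and the standard library are available. Lean on these libraries where they do the work, as an engineer would, in place of code of your own. Each camera call takes 0.05 s, during which the arm holds its last target. There are 200 camera calls.

## Working session

There is one attempt and no reset: what is moved stays moved. The work goes in short steps, Python scripts to look and compute and a shell command to move; the robot and the scene stay as the last step left them, time stands still between calls to the robot, and variables do not carry over. Pictures are saved under pics/ and viewed, about 8 in all and at most 12, crops included, and the job is handed in when it is done.

```bash
ls; mkdir -p pics; cat > h.py <<'E'
import numpy as np, cv2
from rig import bot, vision
def w(name,d,pts,h=None):
    m=vision.camera_model(name);K=np.array(m["intrinsics"]);T=np.linalg.inv(np.array(m["camera_from_world"]))
    out=[]
    for u,v in pts:
        x,y=cv2.undistortPoints(np.array([[[u,v]]],float),K,np.array(m["dist"])).ravel()
        r=T[:3,:3]@np.array([x,y,1]);o=T[:3,3]
        z=d[int(round(v)),int(round(u))] if h is None else (h-o[2])/r[2]
        out.append(o+z*r)
    return np.array(out)
def px(name,P):
    m=vision.camera_model(name);T=np.array(m["camera_from_world"])
    return cv2.projectPoints(np.array(P,float),cv2.Rodrigues(T[:3,:3])[0],T[:3,3],np.array(m["intrinsics"]),np.array(m["dist"]))[0].reshape(-1,2)
def shot(name,f):
    p,d=vision.capture(name);cv2.imwrite(f"pics/{f}.png",p[...,::-1]);np.save(f"pics/{f}.npy",d);return p,d
def st():
    s=bot.read_state();print("t",s["time_s"],"p",np.round(s["position"],4),"F",np.round(s["force"],1),"op",round(s["opening"],3));return s
E
python3 - <<'E'
from h import *
shot("top","top0");shot("side","side0")
print(bot.hold_point_z);s=st();print(np.round(s["tcp_rot"],3))
for n in("top","side"):print(np.round(np.linalg.inv(np.array(vision.camera_model(n)["camera_from_world"])),3))
E
```

```text
pics
0.0187
t 0.1 p [0.1801 0.5978 0.2217] F [-0.2 -0.  -0.5] op 1.001
[[-0.957  0.289 -0.001]
 [ 0.289  0.957 -0.002]
 [ 0.    -0.002 -1.   ]]
[[ 0.027 -0.986  0.167  0.415]
 [-1.    -0.028  0.    -0.174]
 [ 0.005 -0.167 -0.986  0.929]
 [ 0.     0.     0.     1.   ]]
[[ 0.922 -0.217  0.322  0.098]
 [-0.388 -0.514  0.765 -1.224]
 [ 0.    -0.83  -0.558  0.826]
 [ 0.     0.     0.     1.   ]]
```

View pics/top0.png

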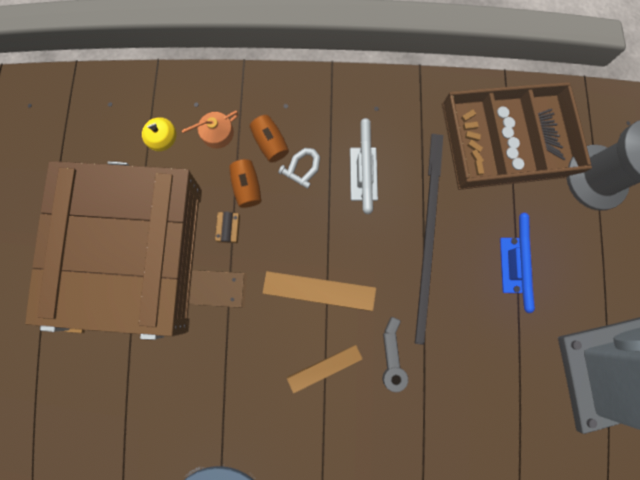

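View pics/side0.png

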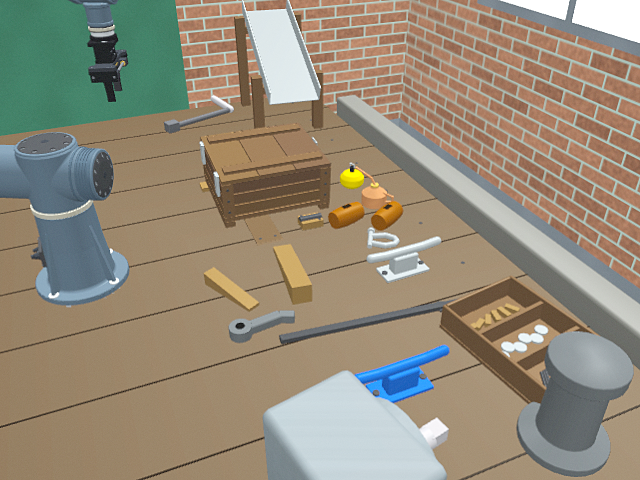

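The top view shows these at the pixels given:
- Crate at (115,250), with its low side facing right.
- Fulcrum at (228,227) and swollen board at (215,288).
- Bar from (436,136), the wide toe end, to (421,342).
- Grey cleat at (364,170). The blue look-alike at (520,262) is to be left alone.
- Two wedges: (320,291) is larger, (325,369) is smaller. The larger one fits.

I'll enlarge the middle to confirm this and to read points.

```bash
python3 - <<'E'
from h import *
p=cv2.imread("pics/top0.png")[110:350,180:450]
cv2.imwrite("pics/c1.png",cv2.resize(p,None,fx=2.5,fy=2.5,interpolation=cv2.INTER_CUBIC))
d=np.load("pics/top0.npy")
for n,u,h in [("bar toe",(436,136),.004),("bar tail",(421,342),.012),("wedge L",(265,283),None),("wedgeR",(375,298),None),("fulc",(228,227),.03),("fulcD",(228,227),None),("cleat tipfar",(366,122),.068),("cleat tip near",(367,210),.068),("cl mid",(364,172),None),("smallw",(325,369),None),("board",(230,288),None),("board2",(215,288),None),("deck",(300,400),None),("deck",(470,400),None),("deck",(300,220),None)]:
    print(n,np.round(w("top",d,[u],h)[0],4))
E
```

```text
bar toe [ 0.7986 -0.4313  0.004 ]
bar tail [ 0.3592 -0.391   0.012 ]
wedge L [ 0.4691 -0.0745  0.0125]
wedgeR [ 4.454e-01 -2.990e-01 -2.000e-04]
fulc [0.5788 0.0039 0.03  ]
fulcD [0.5794 0.0044 0.0271]
cleat tipfar [ 0.7968 -0.2702  0.068 ]
cleat tip near [ 0.6132 -0.2731  0.068 ]
cl mid [ 0.6905 -0.2667  0.0676]
smallw [ 0.3038 -0.1997  0.0221]
board [ 0.4572 -0.0024  0.004 ]
board2 [ 0.4564  0.0295 -0.0006]
deck [ 0.2387 -0.1521 -0.0007]
deck [ 0.2434 -0.4948  0.0006]
deck [ 0.4152 -0.1738  0.929 ]
```

View pics/c1.png

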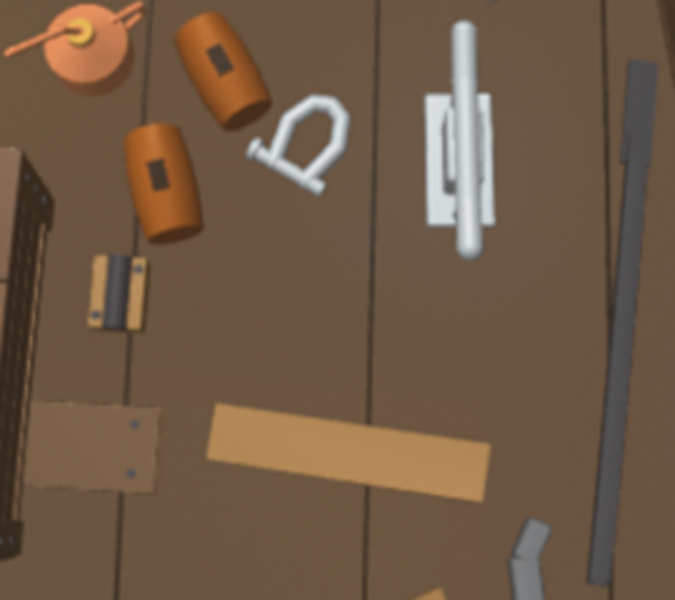

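Confirmed: the larger wedge is at top-picture (320,291) with its thin end to the left, towards the crate. The grey cleat is at (366,170), and the fulcrum nosing is in the gap at (228,227). Now the poses.

```bash
python3 - <<'E'
from h import *
d=np.load("pics/top0.npy")
c=lambda a:[(180+x/2.5,110+y/2.5) for x,y in a]
def P(n,a,h):
    q=w("top",d,c(a),h);print(n,np.round(q,4).tolist(),"mean",np.round(q.mean(0),4), "dir0-1 deg",round(np.degrees(np.arctan2(*(q[1]-q[0])[[1,0]])),2));return q
P("fulc",[(88,327),(94,254),(147,258),(141,331)],.022)
P("board",[(155,493),(33,485)],.004)
P("board2",[(159,408),(33,401)],.004)
P("horn",[(470,257),(463,21)],.058)
P("cleatbase",[(430,225),(425,94),(489,93),(494,223)],.008)
P("bar",[(599,584),(642,61)],.008)
P("wthin",[(206,458),(217,404)],.012)
P("wbutt",[(484,501),(490,444)],.048)
# crate lid
m=[(x,y) for x in range(60,180,8) for y in range(175,320,8)]
q=w("top",d,m);print("lid z",np.round(np.percentile(q[:,2],[5,25,50,75,95]),3))
# crate far corners and near
for n,u in [("nearTop",(197,180)),("nearBot",(186,330)),("lid corner TL",(50,166)),("BL",(31,324)),("TR",(186,172)),("BR",(176,331))]:
  print(n,np.round(w("top",d,[u])[0],4))
# low face points: find pts in y-range
uv=[(u,v) for u in range(170,205) for v in range(185,330,3)]
q=w("top",d,uv);k=(q[:,2]<.12)&(q[:,2]>.025);f=q[k];print(k.sum());A=np.c_[f[:,0],f[:,2],np.ones(len(f))]
print("y= a x+b z+c",np.linalg.lstsq(A,f[:,1],rcond=None)[0])
E
```

```text
fulc [[0.551, 0.03, 0.022], [0.6119, 0.029, 0.022], [0.6097, -0.0151, 0.022], [0.549, -0.0136, 0.022]] mean [0.5804 0.0076 0.022 ] dir0-1 deg -0.95
board [[0.4191, -0.0289, 0.004], [0.4221, 0.0716, 0.004]] mean [0.4206 0.0213 0.004 ] dir0-1 deg 88.32
board2 [[0.4883, -0.0288, 0.004], [0.4907, 0.0761, 0.004]] mean [0.4895 0.0237 0.004 ] dir0-1 deg 88.66
horn [[0.6099, -0.2762, 0.058], [0.8092, -0.2697, 0.058]] mean [ 0.7096 -0.2729  0.058 ] dir0-1 deg 1.88
cleatbase [[0.6476, -0.2483, 0.008], [0.7633, -0.2427, 0.008], [0.766, -0.2978, 0.008], [0.6509, -0.3021, 0.008]] mean [ 0.707  -0.2728  0.008 ] dir0-1 deg 2.78
bar [[0.3557, -0.3891, 0.008], [0.8007, -0.4321, 0.008]] mean [ 0.5782 -0.4106  0.008 ] dir0-1 deg -5.52
wthin [[0.4484, -0.0701, 0.012], [0.4923, -0.0771, 0.012]] mean [ 0.4704 -0.0736  0.012 ] dir0-1 deg -9.09
wbutt [[0.4199, -0.29, 0.048], [0.464, -0.2943, 0.048]] mean [ 0.4419 -0.2922  0.048 ] dir0-1 deg -5.51
lid z [0.146 0.152 0.155 0.158 0.168]
nearTop [6.848e-01 8.320e-02 3.000e-04]
nearBot [0.3702 0.0776 0.0242]
lid corner TL [0.6597 0.3177 0.1639]
BL [0.3733 0.3183 0.1636]
TR [0.6568 0.064  0.147 ]
BR [0.3716 0.0736 0.1043]
582
y= a x+b z+c [-0.02634857 -0.05215388  0.09012796]
```

```bash
cat >> h.py <<'E'
def plan(*wps):
    "waypoints (x,y,z,jaw yaw deg) in world -> shift mm in tool axes, roll rad; each from the one before"
    s=st();p=np.array(s["position"]);R=np.array(s["tcp_rot"]);
    for x,y,z,a in wps:
        a=np.radians(a);yy=np.array([np.cos(a),np.sin(a),0]);zz=np.array([0,0,-1.]);Rn=np.c_[np.cross(yy,zz),yy,zz]
        t=np.array([x,y,z]);D=R.T@Rn
        print((x,y,z),np.round(R.T@(t-p)*1000,1),"roll",round(float(np.arctan2(D[1,0],D[0,0])),3));p,R=t,Rn
E
python3 -c "
from h import *
plan((.32,.30,.25,17),(.45,-.06,.25,-39),(.553,-.408,.12,-95.5))"
```

```text
t 0.1 p [0.1801 0.5978 0.2217] F [-0.2 -0.  -0.5] op 1.001
(0.32, 0.3, 0.25) [-219.9 -244.8  -27.9] roll 0.981
(0.45, -0.06, 0.25) [-382.3   19.1    0. ] roll 0.977
(0.553, -0.408, 0.12) [-205.6  299.   130. ] roll 0.986
```

```bash
python3 -m inch '[[60,-55,-61,-28,0.14],[60,-110,-122,-28,0.28],[60,-165,-183,-28,0.42],[60,-220,-245,-28,0.56],[60,-220,-245,-28,0.7],[60,-220,-245,-28,0.84],[60,-220,-245,-28,0.98],[60,-220,-245,-28,0.98]]'
python3 -m inch '[[60,-48,2,0,0.14],[60,-96,5,0,0.28],[60,-144,7,0,0.42],[60,-192,10,0,0.56],[60,-240,12,0,0.7],[60,-288,14,0,0.84],[60,-336,17,0,0.98],[60,-382,19,0,0.98]]'
python3 -c "
from h import *
plan((.553,-.408,.12,-95.5))"
```

```text
time_s: 0.9
position: [0.3212, 0.2968, 0.25]
tcp_rot: [[-0.287, 0.958, -0.001], [0.958, 0.287, -0.003], [-0.003, -0.002, -1.0]]
force: [0.6, -0.3, 0.6]
opening: 0.689
time_s: 1.7
position: [0.4498, -0.065, 0.2509]
tcp_rot: [[0.636, 0.771, -0.0], [0.771, -0.636, -0.003], [-0.002, 0.001, -1.0]]
force: [0.1, 0.8, -0.3]
opening: 0.689
t 1.7 p [ 0.4498 -0.065   0.2509] F [ 0.1  0.8 -0.3] op 0.689
(0.553, -0.408, 0.12) [-198.7  297.7  131.7] roll 0.977
```

Works as planned. Next I'll go over the bar and look with the wrist camera.

```bash
python3 -m inch '[[60,-28,42,19,0.14],[60,-57,85,38,0.28],[60,-85,127,57,0.42],[60,-114,170,75,0.56],[60,-142,212,94,0.7],[60,-170,255,113,0.84],[60,-199,298,132,0.98],[60,-199,298,132,0.98]]'
python3 -c "
from h import *
p,d=shot('wrist','w1')
s=st();print(np.round(px('wrist',[[.553,-.408,.012],[.62,-.415,.012],[.48,-.401,.012]]),1))
plan((.553,-.408,.004,-95.5))"
```

```text
time_s: 2.5
position: [0.5541, -0.4106, 0.1175]
tcp_rot: [[0.995, -0.1, -0.001], [-0.1, -0.995, -0.002], [-0.0, 0.002, -1.0]]
force: [0.4, 0.1, 0.1]
opening: 0.691
t 2.55 p [ 0.5548 -0.4152  0.1159] F [ 2.  -3.7 -1.2] op 0.687
[[307.9 237.9]
 [307.3 155.6]
 [309.1 315.4]]
t 2.55 p [ 0.5548 -0.4152  0.1159] F [ 2.  -3.7 -1.2] op 0.687
(0.553, -0.408, 0.004) [ -2.7  -7.6 111.9] roll -0.005
```

View pics/w1.png

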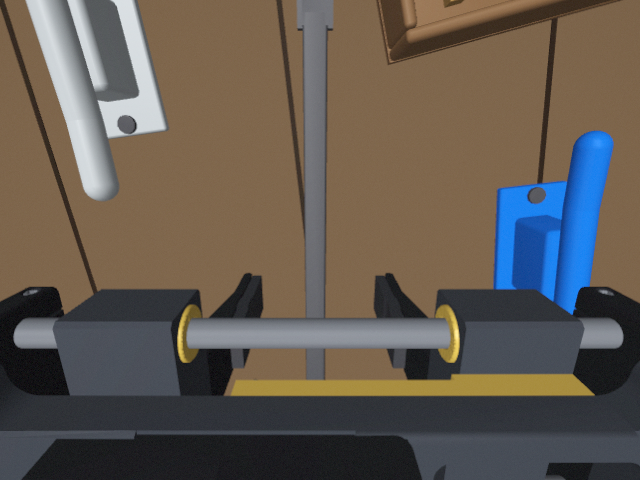

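The wrist view shows the bar running vertically at u≈315, midway between the fingers (250 and 390), with the toe shoulder at (316,25). I'll go down and grip.

```bash
python3 -m inch '[[60,-2,-4,40,0],[60,-2,-4,80,0],[60,-2,-4,108,0],[60,-2,-4,112,0],[5,-2,-4,112,0],[5,-2,-4,112,0],[5,-2,-4,112,0],[5,-2,-4,112,0]]'
python3 -m inch '[[5,0,0,0,0],[5,0,0,-40,0],[5,0,0,-80,0],[5,0,0,-120,0],[5,0,0,-120,0]]'
python3 -c "
from h import *
s=st()
p,d=shot('side','s1')
for y in range(0,1):pass
cv2.imwrite('pics/s1c.png',cv2.resize(p[150:450,200:600,::-1],(800,600)))
plan((.50,-.33,.15,-48),(.575,-.22,.15,-1))"
```

```text
time_s: 3.35
position: [0.5539, -0.4118, 0.0048]
tcp_rot: [[0.995, -0.1, 0.002], [-0.1, -0.995, -0.007], [0.003, 0.007, -1.0]]
force: [0.5, -0.2, -0.1]
opening: 0.412
time_s: 3.85
position: [0.5571, -0.4143, 0.1324]
tcp_rot: [[0.995, -0.1, 0.012], [-0.1, -0.995, -0.017], [0.014, 0.016, -1.0]]
force: [-0.1, -0.4, 0.4]
opening: 0.066
t 3.85 p [ 0.5571 -0.4143  0.1324] F [-0.1 -0.4  0.4] op 0.066
t 3.9 p [ 0.5556 -0.4129  0.1292] F [-0.6 -0.5  0.2] op 0.067
(0.5, -0.33, 0.15) [-63.4 -76.6 -22.3] roll -0.833
(0.575, -0.22, 0.15) [129.3 -31.6   0. ] roll -0.82
```

View pics/s1c.png

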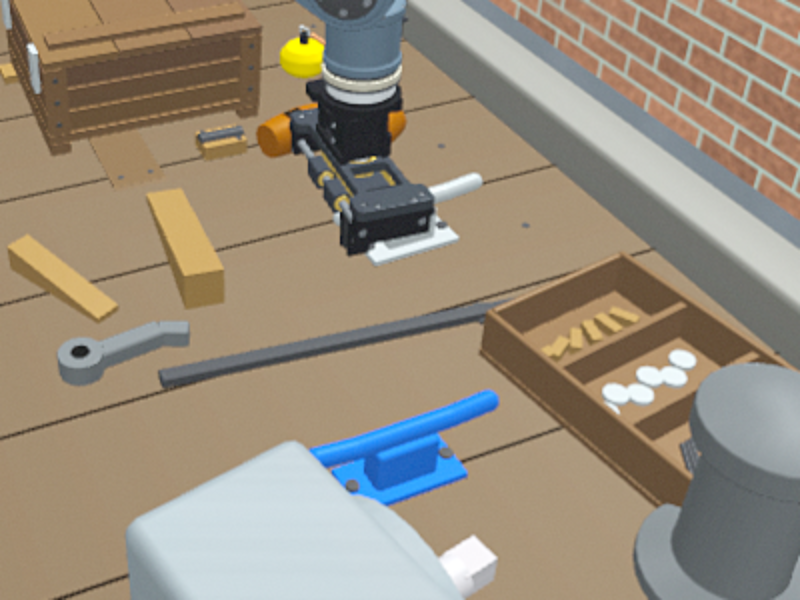

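The bar is still on the deck: I lifted before the slow fingers had shut. I'll repeat with a longer close.

```bash
python3 -m inch '[[50,0,0,0,0],[50,0,0,0,0],[50,0,0,0,0],[50,0,0,0,0],[50,0,0,0,0],[50,0,0,0,0],[50,-1,-2,60,0],[50,-1,-2,110,0]]'
python3 -c "
from h import *
plan((.553,-.4105,.003,-95.5))"
```

```text
time_s: 4.7
position: [0.5572, -0.4137, 0.0305]
tcp_rot: [[0.995, -0.1, 0.013], [-0.1, -0.995, -0.018], [0.014, 0.016, -1.0]]
force: [0.1, -0.0, -0.3]
opening: 0.565
t 4.7 p [ 0.5572 -0.4137  0.0305] F [ 0.1 -0.  -0.3] op 0.565
(0.553, -0.4105, 0.003) [-4.9 -3.2 27.4] roll -0.004
```

```bash
python3 -m inch '[[50,-5,-3,27,0],[5,-5,-3,27,0],[5,-5,-3,27,0],[5,-5,-3,27,0],[5,-5,-3,27,0],[5,-5,-3,27,0],[5,-5,-3,27,0],[5,-5,-3,27,0]]'
python3 -m inch '[[5,0,0,0,0],[5,0,0,-3,0],[5,0,0,-20,0],[5,0,0,-50,0],[5,0,0,-90,0],[5,0,0,-120,0],[5,0,0,-120,0]]'
python3 -c "
from h import *
p,d=shot('side','s2')
cv2.imwrite('pics/s2c.png',cv2.resize(p[100:400,200:600,::-1],(640,480)))
plan((.50,-.33,.15,-48),(.575,-.22,.15,-1))"
```

```text
time_s: 5.5
position: [0.5529, -0.4093, 0.0034]
tcp_rot: [[0.995, -0.1, 0.012], [-0.1, -0.995, -0.016], [0.014, 0.014, -1.0]]
force: [0.6, 4.8, 1.8]
opening: 0.2
time_s: 6.2
position: [0.554, -0.4107, 0.1294]
tcp_rot: [[0.995, -0.1, 0.02], [-0.1, -0.995, -0.025], [0.023, 0.023, -0.999]]
force: [1.5, -0.9, -6.0]
opening: 0.2
t 6.25 p [ 0.5525 -0.4092  0.1262] F [ 0.3  0.3 -8.9] op 0.199
(0.5, -0.33, 0.15) [-59.7 -73.  -26.3] roll -0.834
(0.575, -0.22, 0.15) [129.3 -31.6   0. ] roll -0.82
```

View pics/s2c.png

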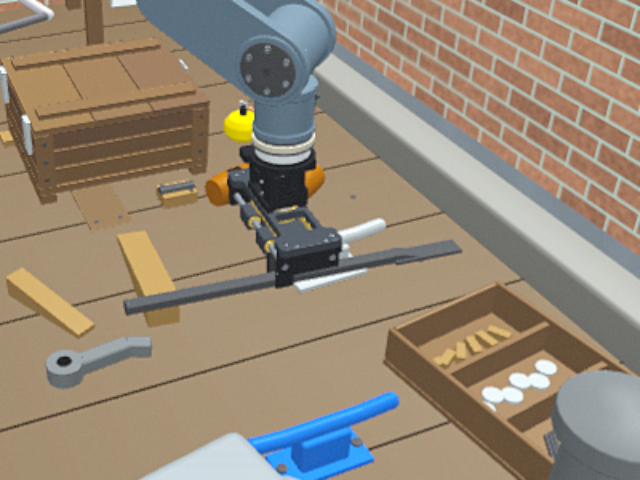

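The bar is held and about level, spanning (127,305) to (460,245) in this crop, toe to the right. Next: swing it round to face the crate, above everything.

```bash
python3 -m inch '[[5,-9,-10,-4,-0.12],[5,-18,-21,-8,-0.24],[5,-26,-31,-11,-0.36],[5,-35,-42,-15,-0.48],[5,-43,-52,-19,-0.6],[5,-52,-63,-22,-0.72],[5,-60,-73,-26,-0.834],[5,-60,-73,-26,-0.834]]'
python3 -c "
from h import *
s=st();print(np.round(s['tcp_rot'],3));plan((.578,-.215,.15,-1.3))"
```

```text
time_s: 7.05
position: [0.4967, -0.3268, 0.1472]
tcp_rot: [[0.742, 0.67, 0.01], [0.67, -0.742, -0.015], [-0.003, 0.017, -1.0]]
force: [0.3, 0.3, -8.5]
opening: 0.198
t 7.05 p [ 0.4967 -0.3268  0.1472] F [ 0.3  0.3 -8.5] op 0.198
[[ 0.742  0.67   0.01 ]
 [ 0.67  -0.742 -0.015]
 [-0.003  0.017 -1.   ]]
t 7.05 p [ 0.4967 -0.3268  0.1472] F [ 0.3  0.3 -8.5] op 0.198
(0.578, -0.215, 0.15) [135.3 -28.4  -3.7] roll -0.813
```

```bash
python3 -m inch '[[5,19,-4,-1,-0.12],[5,38,-8,-1,-0.24],[5,58,-12,-2,-0.36],[5,77,-16,-2,-0.48],[5,97,-20,-3,-0.6],[5,116,-24,-3,-0.72],[5,135,-28,-4,-0.813],[5,135,-28,-4,-0.813]]'
python3 -c "
from h import *
p,d=shot('top','t2')
cv2.imwrite('pics/t2c.png',cv2.resize(p[150:330,150:450,::-1],(800,480)))
s=st();print(np.round(s['tcp_rot'],3));plan((.578,-.195,.045,-1.3))
# toe tip by depth: points around x=.578 with z .1-.2 , y in -.1...1
u=[(a,b) for a in range(195,300) for b in range(190,270)]
q=w('top',d,u);k=(q[:,2]>.08)&(q[:,2]<.2)&(q[:,1]>-.13)&(q[:,1]<.07)&(q[:,0]>.5);q=q[k];print(k.sum(),np.round([q.min(0),q.max(0)],3))
for lo in np.arange(-.13,.07,.03):
  z=q[(q[:,1]>lo)&(q[:,1]<lo+.03)]
  if len(z):print(round(lo,2),len(z),np.round(z.mean(0),4))
"
```

```text
time_s: 7.85
position: [0.5792, -0.2136, 0.1486]
tcp_rot: [[0.022, 1.0, 0.009], [1.0, -0.022, -0.013], [-0.013, 0.009, -1.0]]
force: [-0.7, -1.4, -8.0]
opening: 0.203
t 7.9 p [ 0.5784 -0.2147  0.1487] F [-0.4 -0.5 -7.2] op 0.203
[[ 0.025  1.     0.008]
 [ 1.    -0.025 -0.014]
 [-0.014  0.009 -1.   ]]
t 7.9 p [ 0.5784 -0.2147  0.1487] F [-0.4 -0.5 -7.2] op 0.203
(0.578, -0.195, 0.045) [ 21.1  -1.8 103.4] roll -0.002
395 [[ 0.573 -0.018  0.135]
 [ 0.6    0.038  0.146]]
-0.04 25 [ 0.5933 -0.0129  0.142 ]
-0.01 236 [0.5865 0.0052 0.1404]
0.02 134 [0.586  0.0287 0.1392]
```

View pics/t2c.png

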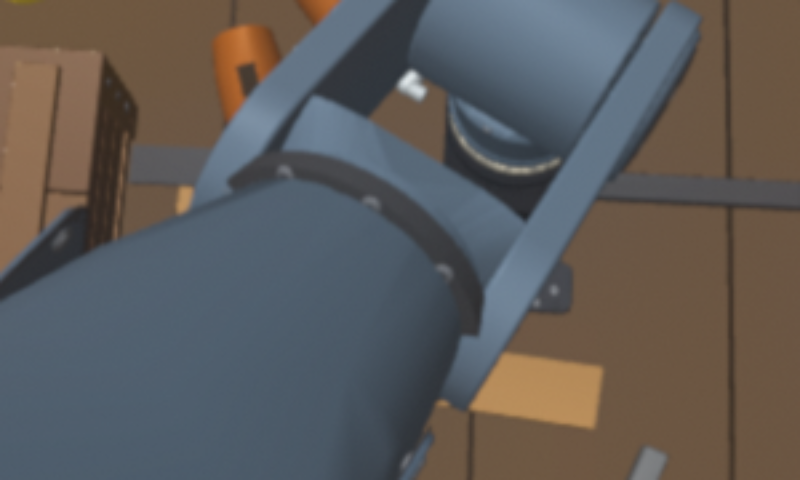

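The bar now points at the crate: toe tip at crop (130,165), tail running right past (800,195). Depth puts the toe tip at y=0.038 and x=0.586, about level. I'll lower it onto the nosing with the tip just short of the edge, let it down tail first, and release.

```bash
python3 -m inch '[[5,8,-5,25,0],[5,17,-7,50,0],[5,17,-7,75,0],[5,17,-7,95,0],[5,17,-7,106,0],[5,17,-7,116,0],[5,17,-7,123,0],[5,17,-7,123,0]]'
python3 -c "
from h import *
st()"
python3 -m inch '[[20,0,0,0,0],[40,0,0,0,0],[40,0,0,0,0],[40,0,0,0,0],[40,0,0,0,0],[40,0,0,0,0]]'
python3 -c "
from h import *
s=st();print(np.round(s['tcp_rot'],3));plan((.573,-.195,.12,-1.3))"
```

```text
time_s: 8.7
position: [0.5727, -0.1997, 0.0249]
tcp_rot: [[0.026, 1.0, 0.008], [1.0, -0.026, -0.014], [-0.014, 0.008, -1.0]]
force: [-0.0, -0.2, -6.2]
opening: 0.202
t 8.7 p [ 0.5727 -0.1997  0.0249] F [-0.  -0.2 -6.2] op 0.202
time_s: 9.3
position: [0.573, -0.1997, 0.0253]
tcp_rot: [[0.026, 1.0, 0.009], [1.0, -0.026, -0.014], [-0.014, 0.009, -1.0]]
force: [0.1, 0.6, -0.1]
opening: 0.451
t 9.3 p [ 0.573  -0.1997  0.0253] F [ 0.1  0.6 -0.1] op 0.451
[[ 0.026  1.     0.009]
 [ 1.    -0.026 -0.014]
 [-0.014  0.009 -1.   ]]
t 9.3 p [ 0.573  -0.1997  0.0253] F [ 0.1  0.6 -0.1] op 0.451
(0.573, -0.195, 0.12) [  3.4   0.7 -94.7] roll -0.003
```

```bash
python3 -m inch '[[40,0,0,-40,0],[40,0,0,-60,0],[40,-45,-2,-60,0],[40,-90,-2,-60,0],[40,-135,-3,-60,0],[40,-180,-4,-60,0],[40,-180,-4,-40,0],[40,-180,-4,-25,0]]'
python3 -c "
from h import *
p,d=shot('wrist','w2');st()
q=w('wrist',d,[(320,y) for y in range(0,480,40)]);print(np.round(q,3).tolist())
plan((.569,-.38,.006,-1.3))"
```

```text
time_s: 10.1
position: [0.5635, -0.3808, 0.0521]
tcp_rot: [[0.028, 1.0, 0.009], [0.999, -0.028, -0.014], [-0.014, 0.009, -1.0]]
force: [-0.9, 0.4, -0.5]
opening: 0.459
t 10.15 p [ 0.5619 -0.3778  0.0488] F [-0.2  1.3 -1.3] op 0.46
[[0.566, -0.235, 0.022], [0.566, -0.252, 0.02], [0.565, -0.271, 0.019], [0.565, -0.291, 0.019], [0.564, -0.312, 0.016], [0.564, -0.336, 0.015], [0.563, -0.362, 0.012], [0.562, -0.39, 0.011], [0.562, -0.345, 0.134], [0.56, -0.463, -0.003], [0.562, -0.352, 0.154], [0.562, -0.351, 0.165]]
t 10.15 p [ 0.5619 -0.3778  0.0488] F [-0.2  1.3 -1.3] op 0.46
(0.569, -0.38, 0.006) [-1.6  7.  42.9] roll -0.004
```

View pics/w2.png

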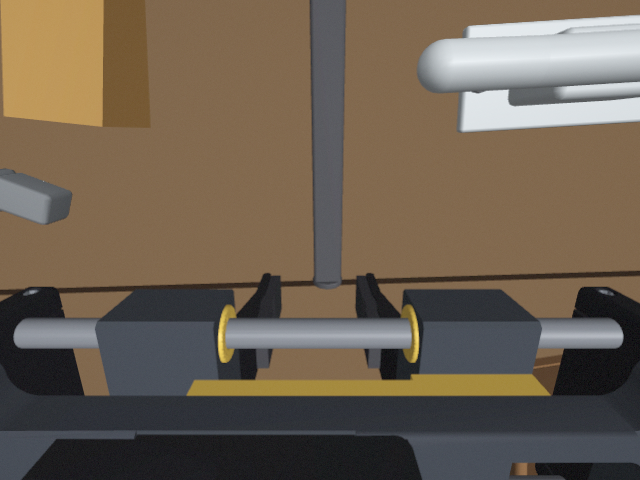

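The bar's tail end is at (327,285), so y≈-0.393, which puts the toe tip at y≈0.055. The bar is centred between the fingers and the horn tip at (420,65) is clear. I'll grip the tail, raise it so the toe dips past the nosing, then push in.

```bash
python3 -m inch '[[40,6,2,20,0],[40,6,2,40,0],[5,6,2,42,0],[5,6,2,42,0],[5,6,2,42,0],[5,6,2,42,0],[5,6,2,42,0],[5,6,2,42,0]]'
python3 -m inch '[[5,0,0,0,0],[5,0,0,-25,0],[5,0,0,-55,0],[5,0,0,-90,0],[5,2,0,-120,0],[5,4,0,-150,0],[5,6,0,-180,0],[5,6,0,-180,0]]'
python3 -c "
from h import *
s=st();print(np.round(s['tcp_rot'],3))
p,d=shot('side','s3')
cv2.imwrite('pics/s3c.png',cv2.resize(p[100:340,220:540,::-1],(800,600)))
plan((.565,-.345,.15,-1.3))"
```

```text
time_s: 10.95
position: [0.5653, -0.3725, 0.008]
tcp_rot: [[0.027, 1.0, 0.006], [1.0, -0.027, -0.011], [-0.011, 0.007, -1.0]]
force: [2.7, 1.8, 3.1]
opening: 0.2
time_s: 11.75
position: [0.5651, -0.3655, 0.1912]
tcp_rot: [[0.026, 1.0, 0.01], [1.0, -0.026, -0.015], [-0.015, 0.01, -1.0]]
force: [1.0, -1.2, -3.6]
opening: 0.198
t 11.75 p [ 0.5651 -0.3655  0.1912] F [ 1.  -1.2 -3.6] op 0.198
[[ 0.026  1.     0.01 ]
 [ 1.    -0.026 -0.015]
 [-0.015  0.01  -1.   ]]
t 11.8 p [ 0.5642 -0.3654  0.1888] F [-1.  -1.1 -4.4] op 0.199
(0.565, -0.345, 0.15) [20.9  0.  38.6] roll -0.004
```

View pics/s3c.png

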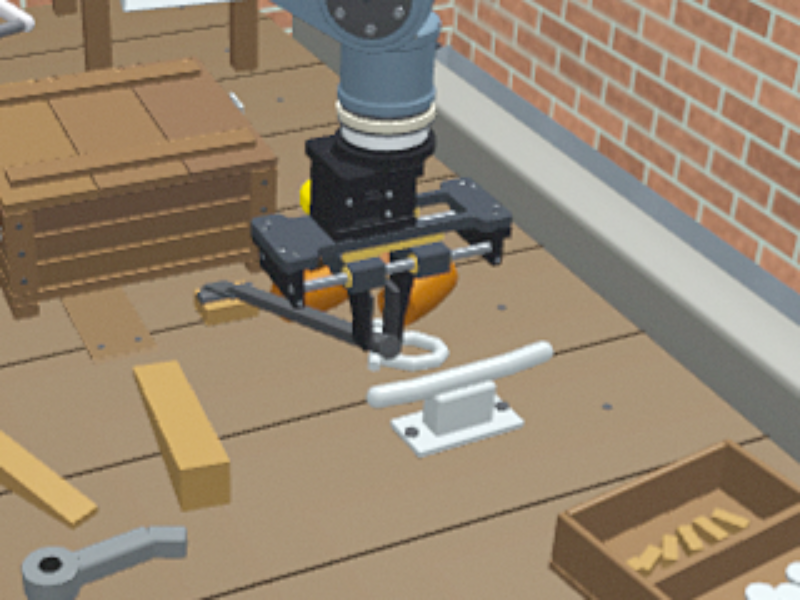

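The bar now slopes down from the grip at (390,345) over the nosing at (215,293). By geometry the tip is about 27 mm past the nosing. I'll feed it forward and down under the edge, keeping the tail a little high so the toe rides the deck.

```bash
python3 -m inch '[[5,14,0,2,0],[5,28,0,4,0],[5,41,0,6,0],[5,41,0,6,0],[5,45,0,17,0],[5,50,0,30,0],[5,56,0,45,0],[5,56,0,45,0]]'
python3 -c "
from h import *
s=st();print(np.round(s['tcp_rot'],3))
p,d=shot('side','s4')
cv2.imwrite('pics/s4c.png',cv2.resize(p[150:300,220:420,::-1],(800,600),interpolation=cv2.INTER_CUBIC))
plan((.567,-.31,.10,-1.3))"
```

```text
time_s: 12.6
position: [0.5643, -0.3077, 0.14]
tcp_rot: [[0.027, 1.0, 0.002], [1.0, -0.027, -0.008], [-0.008, 0.003, -1.0]]
force: [-0.4, 4.2, -4.7]
opening: 0.199
t 12.6 p [ 0.5643 -0.3077  0.14  ] F [-0.4  4.2 -4.7] op 0.199
[[ 0.027  1.     0.002]
 [ 1.    -0.027 -0.008]
 [-0.008  0.003 -1.   ]]
t 12.65 p [ 0.5648 -0.3078  0.1409] F [ 0.4  4.1 -3.8] op 0.206
(0.567, -0.31, 0.1) [-1.8  2.1 40.9] roll -0.005
```

View pics/s4c.png

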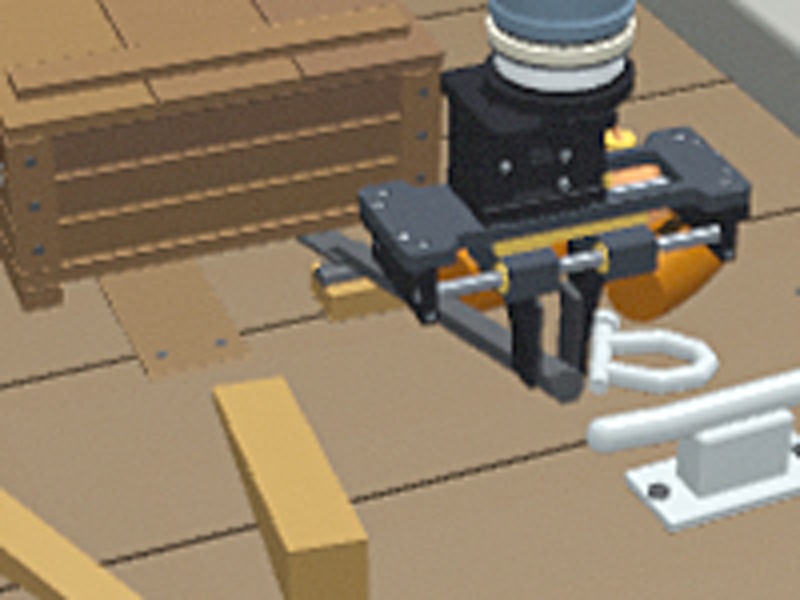

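The toe tip disappears beneath the crate edge at (298,238), with the bar over the nosing at (335,270), so the toe is in. I'll lower the tail until the toe meets the edge, then release.

```bash
python3 -m inch '[[5,-2,1,10,0],[5,-2,1,20,0],[5,-2,1,27,0],[5,-2,1,30,0],[5,-2,1,30,0]]'
python3 -m inch '[[30,0,0,0,0],[40,0,0,0,0],[40,0,0,0,0],[40,0,0,0,0],[40,0,0,0,0],[40,0,0,-30,0],[40,0,0,-70,0],[40,0,0,-110,0]]'
python3 -c "
from h import *
p,d=shot('top','t3')
st()
plan((.571,-.15,.19,-1.3),(.571,-.15,.075,-1.3))"
```

```text
time_s: 13.15
position: [0.5675, -0.3151, 0.113]
tcp_rot: [[0.027, 1.0, 0.008], [0.999, -0.027, -0.017], [-0.017, 0.009, -1.0]]
force: [-1.6, -6.0, 5.2]
opening: 0.199
time_s: 13.95
position: [0.5661, -0.3127, 0.2233]
tcp_rot: [[0.027, 1.0, 0.007], [1.0, -0.027, -0.016], [-0.015, 0.007, -1.0]]
force: [0.6, -0.4, 0.3]
opening: 0.458
t 14.0 p [ 0.5698 -0.3152  0.2318] F [ 0.8 -0.7  4.6] op 0.458
t 14.0 p [ 0.5698 -0.3152  0.2318] F [ 0.8 -0.7  4.6] op 0.458
(0.571, -0.15, 0.19) [166.1  -3.9  37.7] roll -0.004
(0.571, -0.15, 0.075) [  0.   0. 115.] roll 0.0
```

```bash
python3 -m inch '[[40,40,-1,5,0],[40,80,-2,15,0],[40,120,-3,30,0],[40,160,-4,50,0],[40,160,-4,70,0],[40,160,-4,85,0],[40,160,-4,85,0]]'
python3 -c "
from h import *
p,d=shot('wrist','w3')
s=st();q=w('wrist',d,[(320,y) for y in range(0,330,30)]);print(np.round(q,3).tolist())
plan((.571,-.15,.075,-1.3))"
```

```text
time_s: 14.7
position: [0.5701, -0.1558, 0.1406]
tcp_rot: [[0.026, 1.0, 0.013], [0.999, -0.026, -0.023], [-0.022, 0.014, -1.0]]
force: [0.1, 0.2, 0.3]
opening: 0.461
t 14.75 p [ 0.571  -0.1566  0.1419] F [ 0.3 -0.1 -0.1] op 0.457
[[0.577, 0.007, 0.045], [0.577, -0.012, 0.051], [0.576, -0.031, 0.055], [0.576, -0.05, 0.06], [0.575, -0.069, 0.064], [0.574, -0.088, 0.071], [0.574, -0.108, 0.075], [0.573, -0.128, 0.081], [0.573, -0.148, 0.085], [0.572, -0.168, 0.091], [0.571, -0.188, 0.098]]
t 14.75 p [ 0.571  -0.1566  0.1419] F [ 0.3 -0.1 -0.1] op 0.457
(0.571, -0.15, 0.075) [ 8.2 -1.3 66.7] roll -0.003
```

View pics/w3.png

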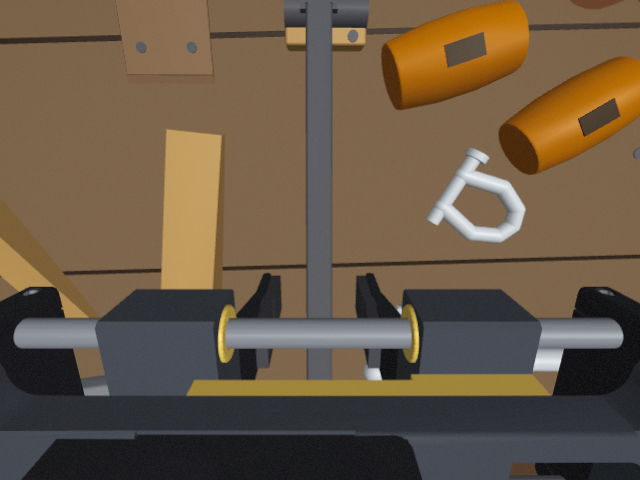

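The bar stays put at about 0.27 slope over the nosing (320,20) and is centred between the fingers. I'll grip near bar_grip and then lever slowly.

```bash
python3 -m inch '[[40,9,0,40,0],[40,9,1,80,0],[5,9,1,81,0],[5,9,1,81,0],[5,9,1,81,0],[5,9,1,81,0],[5,9,1,81,0],[5,9,1,81,0]]'
python3 -m inch '[[5,0,0,3,0],[5,0,0,7,0],[5,0,0,11,0],[5,0,0,15,0],[5,0,0,19,0],[5,0,0,23,0],[5,0,0,27,0],[5,0,0,30,0]]'
python3 -c "
from h import *
s=st();print(np.round(s['tcp_rot'],3));plan((.573,-.147,.015,-1.3))"
```

```text
time_s: 15.55
position: [0.5738, -0.1506, 0.0623]
tcp_rot: [[0.026, 1.0, 0.017], [0.999, -0.025, -0.026], [-0.025, 0.018, -1.0]]
force: [-3.8, -4.9, 4.4]
opening: 0.2
time_s: 16.35
position: [0.5752, -0.1556, 0.0343]
tcp_rot: [[0.024, 1.0, 0.02], [0.999, -0.023, -0.032], [-0.032, 0.02, -0.999]]
force: [-7.1, -12.5, 9.9]
opening: 0.199
t 16.35 p [ 0.5752 -0.1556  0.0343] F [ -7.1 -12.5   9.9] op 0.199
[[ 0.024  1.     0.02 ]
 [ 0.999 -0.023 -0.032]
 [-0.032  0.02  -0.999]]
t 16.35 p [ 0.5752 -0.1556  0.0343] F [ -7.1 -12.5   9.9] op 0.199
(0.573, -0.147, 0.015) [ 9.1 -2.8 19. ] roll -0.0
```

```bash
python3 -m inch '[[5,-1,0,3,0],[5,-1,0,6,0],[5,-1,0,9,0],[5,-1,0,12,0],[5,-1,0,15,0],[5,-1,0,17,0],[5,-1,0,18,0],[5,-1,0,18,0]]'
python3 -c "
from h import *
p,d=shot('wrist','w4')
s=st();print(np.round(s['tcp_rot'],3))
q=w('wrist',d,[(320,y) for y in range(0,330,30)]);print(np.round(q,3).tolist())
print(np.round(px('wrist',[[.579,.075,.03]]),0))
plan((.62,-.152,.018,11))"
```

```text
time_s: 17.15
position: [0.576, -0.157, 0.0189]
tcp_rot: [[0.023, 1.0, 0.021], [0.999, -0.023, -0.032], [-0.032, 0.022, -0.999]]
force: [-5.3, 0.5, 17.0]
opening: 0.202
t 17.2 p [ 0.576 -0.157  0.019] F [-5.2  1.5 16.7] op 0.205
[[ 0.023  1.     0.021]
 [ 0.999 -0.023 -0.032]
 [-0.032  0.022 -0.999]]
[[0.578, -0.031, 0.041], [0.578, -0.041, 0.043], [0.578, -0.05, 0.042], [0.578, -0.061, 0.044], [0.577, -0.071, 0.043], [0.577, -0.083, 0.043], [0.577, -0.095, 0.043], [0.577, -0.107, 0.043], [0.576, -0.121, 0.043], [0.576, -0.135, 0.044], [0.576, -0.15, 0.043]]
[[ 313. -417.]]
t 17.2 p [ 0.576 -0.157  0.019] F [-5.2  1.5 16.7] op 0.205
(0.62, -0.152, 0.018) [ 6.  43.9  1.7] roll -0.215
```

Bar is level at top z≈0.043, with about 17 N down. I'll swing the tail under the horn slowly, pivoting about the toe and slightly lower.

```bash
python3 -m inch '[[5,0,1,2,0],[5,1,8,3,-0.03],[5,1,15,3,-0.06],[5,2,22,4,-0.1],[5,2,29,4,-0.13],[5,3,35,4,-0.16],[5,3,41,4,-0.18],[5,4,46,4,-0.2]]'
python3 -c "
from h import *
p,d=shot('wrist','w5');p2,d2=shot('top','t5');shot('side','s5')
s=st();print(np.round(s['tcp_rot'],3))
q=w('wrist',d,[(320,y) for y in range(0,330,40)]);print(np.round(q,3).tolist())
cv2.imwrite('pics/s5c.png',cv2.resize(cv2.imread('pics/s5.png')[150:330,220:460],(800,600),interpolation=cv2.INTER_CUBIC))
"
```

```text
time_s: 18.0
position: [0.6183, -0.1526, 0.0176]
tcp_rot: [[-0.18, 0.984, 0.012], [0.983, 0.18, -0.03], [-0.032, 0.007, -0.999]]
force: [-11.3, 1.2, 15.8]
opening: 0.211
t 18.15 p [ 0.6195 -0.1524  0.0178] F [-9.3  2.5 15.1] op 0.211
[[-0.179  0.984  0.015]
 [ 0.983  0.18  -0.03 ]
 [-0.033  0.009 -0.999]]
[[0.597, -0.029, 0.043], [0.599, -0.042, 0.044], [0.601, -0.054, 0.042], [0.604, -0.068, 0.043], [0.607, -0.083, 0.043], [0.61, -0.099, 0.042], [0.613, -0.117, 0.041], [0.616, -0.136, 0.042], [0.612, -0.119, 0.101]]
```

View pics/s5c.png

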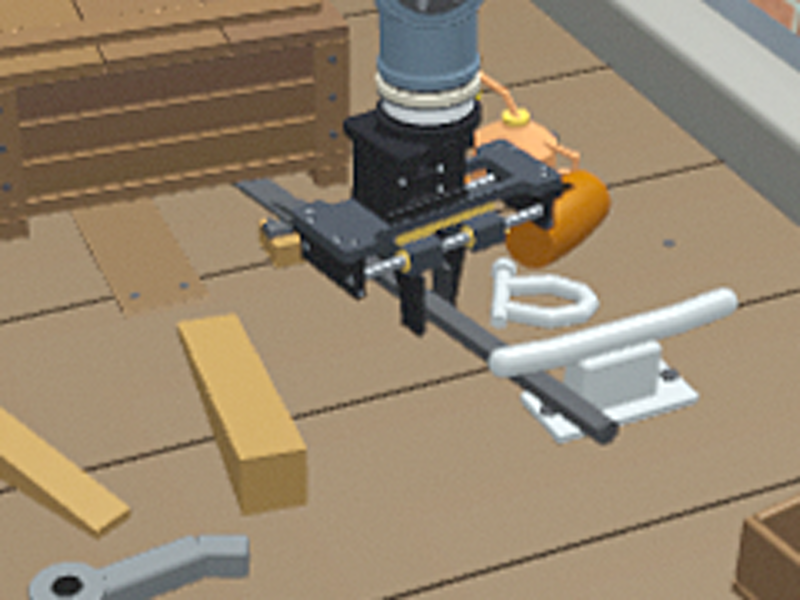

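The tail passes under the near horn, at about (510,365) in the crop. I'll ease up until the horn takes it, then open.

```bash
python3 -m inch '[[5,0,0,-1,0],[5,0,0,-2,0],[5,0,0,-3,0],[5,0,0,-4,0],[5,0,0,-5,0],[5,0,0,-6,0],[5,0,0,-6,0]]'
python3 -c "
from h import *
st()"
```

```text
time_s: 18.85
position: [0.6194, -0.1523, 0.0231]
tcp_rot: [[-0.18, 0.984, 0.015], [0.983, 0.18, -0.03], [-0.033, 0.009, -0.999]]
force: [-1.1, -2.4, -3.4]
opening: 0.205
t 18.85 p [ 0.6194 -0.1523  0.0231] F [-1.1 -2.4 -3.4] op 0.205
```

```bash
python3 -m inch '[[25,0,0,0,0],[40,0,0,0,0],[40,0,0,0,0],[40,0,0,0,0],[40,0,0,0,0],[40,0,0,-25,0],[40,0,0,-60,0],[40,0,0,-100,0]]'
python3 -c "
from h import *
p,d=shot('wrist','w6');p2,d2=shot('top','t6')
s=st();print(np.round(s['tcp_rot'],3))
q=w('wrist',d,[(320,y) for y in range(0,330,40)]);print(np.round(q,3).tolist())
q=w('top',d2,[(130,180),(130,320),(60,180),(60,320)]);print('lid',np.round(q,3).tolist())
v=cv2.resize(p2[100:340,60:460,::-1],(800,480),interpolation=cv2.INTER_CUBIC);cv2.imwrite('pics/t6c.png',v)
plan((.45,-.255,.15,-95.5+90+0.))"
```

```text
time_s: 19.65
position: [0.617, -0.1488, 0.1229]
tcp_rot: [[-0.179, 0.984, 0.012], [0.983, 0.18, -0.029], [-0.031, 0.007, -1.0]]
force: [2.0, 0.4, -0.1]
opening: 0.458
t 19.75 p [ 0.622  -0.1505  0.1291] F [ 0.5 -0.8  0.6] op 0.458
[[-0.179  0.983  0.026]
 [ 0.983  0.18  -0.035]
 [-0.039  0.02  -0.999]]
[[0.595, 0.006, 0.04], [0.599, -0.014, 0.029], [0.604, -0.041, 0.049], [0.608, -0.065, 0.05], [0.613, -0.091, 0.051], [0.618, -0.119, 0.051], [0.624, -0.149, 0.054], [0.63, -0.182, 0.052], [0.614, -0.116, 0.214]]
lid [[0.636, 0.161, 0.161], [0.408, -0.088, 0.717], [0.631, 0.289, 0.171], [0.407, -0.066, 0.741]]
t 19.75 p [ 0.622  -0.1505  0.1291] F [ 0.5 -0.8  0.6] op 0.458
(0.45, -0.255, 0.15) [ -72.6 -187.5  -21.8] roll 0.277
```

No more views are available (limit reached), so I go on with numbers. Before leaving the bar I had Fz≈-3 N on release, so the horn has taken it. Moving to the wedge, I'll check the crate with depth once the arm is clear.

```bash
python3 -c "
from h import *
plan((.4465,-.257,.09,-7.4))"
```

```text
t 19.75 p [ 0.622  -0.1505  0.1291] F [ 0.5 -0.8  0.6] op 0.458
(0.4465, -0.257, 0.09) [ -71.6 -192.5   38.1] roll 0.311
```

```bash
python3 -m inch '[[65,-15,-40,0,0.08],[65,-30,-80,0,0.16],[65,-45,-120,10,0.24],[65,-60,-160,25,0.31],[65,-72,-192,38,0.31],[65,-72,-192,38,0.31],[65,-72,-192,38,0.31],[65,-72,-192,38,0.31]]'
python3 -c "
from h import *
p,d=shot('wrist','w7');p2,d2=shot('top','t7');
s=st();print(np.round(s['tcp_rot'],3))
# wedge from wrist depth
uv=[(u,v) for u in range(150,500,4) for v in range(0,280,4)]
q=w('wrist',d,uv);k=(q[:,2]>.013)&(q[:,2]<.055)&(q[:,0]<.52)&(q[:,0]>.40)&(q[:,1]<-.08);q=q[k]
for lo in np.arange(-.29,-.08,.03):
  z=q[(q[:,1]>lo)&(q[:,1]<lo+.03)]
  if len(z)>3:print(round(lo,2),len(z),'x',np.round([z[:,0].min(),z[:,0].max()],4),'z',round(z[:,2].mean(),4))
# crate lid plane
uv=[(u,v) for u in range(45,185,2) for v in range(172,300,2)]
q=w('top',d2,uv);k=(q[:,2]>.13)&(q[:,2]<.2)
for _ in range(4):
  c=np.linalg.lstsq(np.c_[q[k][:,:2],np.ones(k.sum())],q[k][:,2],rcond=None)[0];r=q[:,2]-np.c_[q[:,:2],np.ones(len(q))]@c;k=abs(r)<.004
print('lid plane',k.sum(),np.round(c,4))
d0=np.load('pics/top0.npy');q=w('top',d0,uv);k=(q[:,2]>.13)&(q[:,2]<.2)
for _ in range(4):
  c=np.linalg.lstsq(np.c_[q[k][:,:2],np.ones(k.sum())],q[k][:,2],rcond=None)[0];r=q[:,2]-np.c_[q[:,:2],np.ones(len(q))]@c;k=abs(r)<.004
print('was',k.sum(),np.round(c,4))
plan((.4465,-.257,.005,-7.4))
"
```

```text
time_s: 20.55
position: [0.4483, -0.2574, 0.0904]
tcp_rot: [[0.129, 0.991, 0.028], [0.991, -0.128, -0.036], [-0.032, 0.032, -0.999]]
force: [0.4, -0.6, -0.4]
opening: 0.743
t 20.65 p [ 0.4485 -0.257   0.0906] F [ 0.4 -0.1 -0.6] op 0.745
[[ 0.128  0.991  0.028]
 [ 0.991 -0.127 -0.036]
 [-0.032  0.032 -0.999]]
-0.29 70 x [0.4233 0.4677] z 0.0454
-0.26 195 x [0.4247 0.4714] z 0.042
-0.23 199 x [0.429  0.4747] z 0.0369
-0.2 216 x [0.4336 0.4786] z 0.032
-0.17 234 x [0.4358 0.4821] z 0.027
-0.14 244 x [0.4404 0.4859] z 0.0221
-0.11 62 x [0.4448 0.4864] z 0.019
lid plane 2818 [ 1.000e-04 -3.800e-03  1.616e-01]
was 3221 [0.0023 0.0639 0.1404]
t 20.65 p [ 0.4485 -0.257   0.0906] F [ 0.4 -0.1 -0.6] op 0.745
(0.4465, -0.257, 0.005) [ 2.5 -4.7 85.4] roll 0.002
```

The crate is level: lid slope is -0.004, down from 0.064, so the bar is holding it. The wedge measures centre x≈0.448 at y≈-0.257, as predicted. I'll grip it.

```bash
python3 -m inch '[[65,2,-2,40,0],[65,2,-2,75,0],[65,2,-2,84,0],[5,2,-2,84,0],[5,2,-2,84,0],[5,2,-2,84,0],[5,2,-2,84,0],[5,2,-2,84,0]]'
python3 -m inch '[[5,0,0,0,0],[5,0,0,0,0],[5,0,0,-6,0],[5,0,0,-12,0],[5,0,0,-14,0],[5,0,0,-14,0]]'
python3 -c "
from h import *
s=st();print(np.round(s['tcp_rot'],3))
plan((.454,-.165,.019,-1.4))"
```

```text
time_s: 21.45
position: [0.4497, -0.2583, 0.0079]
tcp_rot: [[0.127, 0.991, 0.03], [0.991, -0.126, -0.038], [-0.033, 0.034, -0.999]]
force: [-1.2, 1.2, 6.4]
opening: 0.517
time_s: 22.05
position: [0.4496, -0.2579, 0.0224]
tcp_rot: [[0.127, 0.991, 0.03], [0.991, -0.126, -0.038], [-0.034, 0.035, -0.999]]
force: [0.1, -0.1, -2.0]
opening: 0.518
t 22.05 p [ 0.4496 -0.2579  0.0224] F [ 0.1 -0.1 -2. ] op 0.518
[[ 0.127  0.991  0.03 ]
 [ 0.991 -0.126 -0.038]
 [-0.034  0.035 -0.999]]
t 22.05 p [ 0.4496 -0.2579  0.0224] F [ 0.1 -0.1 -2. ] op 0.518
(0.454, -0.165, 0.019) [92.8 -7.4 -0. ] roll -0.102
```

```bash
python3 -m inch '[[5,20,-1,-4,-0.02],[5,45,-3,-4,-0.05],[5,70,-5,-4,-0.08],[5,93,-7,-4,-0.1],[5,93,-7,-3,-0.1],[5,93,-7,-3,-0.1]]'
python3 -c "
from h import *
p,d=shot('wrist','w8');s=st();print(np.round(s['tcp_rot'],3))
uv=[(u,v) for u in range(120,540,3) for v in range(0,280,3)]
q=w('wrist',d,uv);k=(q[:,2]>.014)&(q[:,2]<.07)&(q[:,0]<.50)&(q[:,0]>.41)&(q[:,1]<.045)
b=(abs(q[:,2])<.012)&(q[:,1]>-.02)&(q[:,1]<.06)&(((q[:,0]>.424)&(q[:,0]<.432))|((q[:,0]>.481)&(q[:,0]<.486)));print('board z',b.sum(),np.median(q[b][:,2]) if b.sum() else 0)
b=(abs(q[:,2])<.012)&(q[:,1]<.06)&((q[:,0]<.41)|(q[:,0]>.50))&(q[:,0]<.53);print('deck z',b.sum(),np.median(q[b][:,2]))
q=q[k]
for lo in np.arange(-.18,.08,.03):
  z=q[(q[:,1]>lo)&(q[:,1]<lo+.03)]
  if len(z)>3:print(round(lo,2),len(z),'x',np.round([z[:,0].min(),z[:,0].max()],4),'z',round(z[:,2].mean(),4),round(z[:,1].max(),4))
"
python3 -m inch '[[5,0,0,3,0],[5,0,0,5,0],[5,0,0,7,0],[5,0,0,8,0],[5,0,0,9,0],[5,0,0,10,0]]'
```

```text
time_s: 22.65
position: [0.4547, -0.1647, 0.0219]
tcp_rot: [[0.027, 0.999, 0.031], [0.999, -0.025, -0.038], [-0.038, 0.032, -0.999]]
force: [1.1, -0.4, -1.5]
opening: 0.516
t 22.7 p [ 0.4551 -0.1655  0.022 ] F [ 0.2  0.2 -2.5] op 0.517
[[ 0.028  0.999  0.032]
 [ 0.999 -0.027 -0.039]
 [-0.038  0.033 -0.999]]
board z 0 0
deck z 5150 0.001568894774063273
-0.18 16 x [0.4236 0.4853] z 0.0274 -0.1542
-0.15 689 x [0.4322 0.4773] z 0.0521 -0.12
-0.12 924 x [0.4324 0.4775] z 0.0474 -0.09
-0.09 1026 x [0.4331 0.4777] z 0.0421 -0.06
-0.06 872 x [0.4336 0.4779] z 0.0374 -0.0364
time_s: 23.3
position: [0.4553, -0.1659, 0.0119]
tcp_rot: [[0.028, 0.999, 0.032], [0.999, -0.027, -0.039], [-0.038, 0.033, -0.999]]
force: [-0.0, -0.4, -2.0]
opening: 0.517
```

```bash
for i in 1; do python3 -m inch '[[5,0,0,0.5,0],[5,0,0,1,0],[5,0,0,1,0]]' | grep -E 'pos|force'; done
python3 -m inch '[[5,0,0,0.5,0],[5,0,0,1,0],[5,0,0,1,0]]' | grep -E 'pos|force'
python3 -m inch '[[5,0,0,0.5,0],[5,0,0,1,0],[5,0,0,1,0]]' | grep -E 'pos|force'
```

```text
position: [0.4555, -0.166, 0.0109]
force: [-0.4, -0.8, -2.1]
position: [0.4557, -0.1661, 0.01]
force: [0.7, -1.1, -0.8]
position: [0.4559, -0.1662, 0.009]
force: [0.5, -0.6, 0.1]
```

Touch-down is on the board at TCP z≈0.0105, so the board is about 2–3 mm proud. I'll slide in most of the way along the board.

```bash
python3 -m inch '[[5,20,0,-1,0],[5,40,0,-2,0],[5,60,0,-3,0],[5,80,0,-4,0],[5,100,0,-4.5,0],[5,115,0,-5,0],[5,125,0,-5.3,0],[5,125,0,-5.3,0]]'
python3 -m inch '[[5,3,0,-0.1,0],[5,6,0,-0.2,0],[5,9,0,-0.3,0],[5,12,0,-0.5,0],[5,12,0,-0.5,0]]'
```

```text
time_s: 25.0
position: [0.4592, -0.0399, 0.0098]
tcp_rot: [[0.028, 0.999, 0.032], [0.999, -0.027, -0.039], [-0.038, 0.034, -0.999]]
force: [0.5, 4.2, 4.6]
opening: 0.521
time_s: 25.5
position: [0.4597, -0.0279, 0.0098]
tcp_rot: [[0.028, 0.999, 0.033], [0.999, -0.027, -0.039], [-0.038, 0.034, -0.999]]
force: [0.7, -0.2, 2.1]
opening: 0.518
```

```bash
python3 -m inch '[[5,3,0,-0.1,0],[5,6,0,-0.2,0],[5,8,0,-0.3,0],[5,10,0,-0.4,0],[5,10,0,-0.4,0]]'| grep -E 'pos|force'
python3 -m inch '[[5,2,0,-0.1,0],[5,4,0,-0.2,0],[5,5,0,-0.2,0],[5,5,0,-0.2,0]]'| grep -E 'pos|force'
```

```text
position: [0.4598, -0.0174, 0.0098]
force: [1.0, -0.0, 3.0]
position: [0.4599, -0.0121, 0.0098]
force: [-0.2, -0.6, 2.2]
```

```bash
python3 -m inch '[[5,1,0,0,0],[5,2,0,-0.1,0],[5,3,0,-0.1,0],[5,3,0,-0.1,0]]'| grep -E 'pos|force'
python3 -m inch '[[5,1,0,0,0],[5,2,0,-0.1,0],[5,2,0,-0.1,0],[5,2,0,-0.1,0]]'| grep -E 'pos|force'
```

```text
position: [0.46, -0.009, 0.0098]
force: [0.2, -1.8, 2.5]
position: [0.46, -0.0068, 0.0098]
force: [-0.2, 0.4, 2.4]
```

```bash
python3 -m inch '[[5,1,0,0,0],[5,2,0,-0.1,0],[5,2,0,-0.1,0],[5,2,0,-0.1,0]]'| grep -E 'pos|force'
python3 -m inch '[[5,1,0,0,0],[5,2,0,-0.1,0],[5,2,0,-0.1,0],[5,2,0,-0.1,0]]'| grep -E 'pos|force'
python3 -c "
from h import *
p,d=shot('wrist','w9');s=st()
uv=[(u,v) for u in range(200,440,4) for v in range(0,280,3)]
q=w('wrist',d,uv);k=(q[:,2]>.014)&(q[:,2]<.06)&(q[:,0]<.48)&(q[:,0]>.44)
for lo in np.arange(0.01,.1,.01):
  z=q[k&(q[:,1]>lo)&(q[:,1]<lo+.01)]
  if len(z)>3:print(round(lo,2),len(z),np.round(z.mean(0),4),round(z[:,1].max(),4))"
```

```text
position: [0.46, -0.0047, 0.0098]
force: [0.9, -1.4, 1.8]
position: [0.46, -0.0025, 0.0098]
force: [0.1, -0.8, 1.9]
t 28.05 p [ 0.46   -0.0025  0.0098] F [ 0.3 -0.2  2.1] op 0.517
0.01 25 [0.4633 0.0193 0.0421] 0.02
0.02 173 [0.46   0.0249 0.0413] 0.0298
0.03 191 [0.4596 0.0349 0.0397] 0.0399
0.04 194 [0.4596 0.0449 0.0381] 0.0497
0.05 204 [0.46   0.055  0.0364] 0.06
0.06 130 [0.4577 0.0633 0.035 ] 0.0668
```

```bash
python3 -m inch '[[5,1,0,0,0],[5,1.5,0,-0.1,0],[5,1.5,0,-0.1,0]]'| grep -E 'pos|force'
python3 -m inch '[[5,1,0,0,0],[5,1.5,0,-0.1,0],[5,1.5,0,-0.1,0]]'| grep -E 'pos|force'
```

```text
position: [0.46, -0.0009, 0.0098]
force: [0.3, -1.4, 1.5]
position: [0.46, 0.0007, 0.0098]
force: [-0.6, -2.3, 1.3]
```

```bash
python3 -m inch '[[5,1,0,0,0],[5,1.5,0,-0.1,0],[5,1.5,0,-0.1,0]]'| grep -E 'pos|force'
python3 -m inch '[[5,1,0,0,0],[5,1,0,0,0],[5,1,0,0,0]]'| grep -E 'pos|force'
```

```text
position: [0.46, 0.0024, 0.0098]
force: [1.0, -1.5, 1.0]
position: [0.46, 0.0035, 0.0098]
force: [-0.7, -1.7, 2.6]
```

```bash
python3 -m inch '[[5,1,0,0,0],[5,1,0,0,0],[5,1,0,0,0]]'| grep -E 'pos|force'
python3 -m inch '[[5,1,0,0,0],[5,1,0,0,0],[5,1,0,0,0]]'| grep -E 'pos|force'
python3 -m inch '[[5,1,0,0,0],[5,1,0,0,0],[5,1,0,0,0]]'| grep -E 'pos|force'
```

```text
position: [0.46, 0.0046, 0.0098]
force: [-0.4, 0.1, 2.7]
position: [0.4601, 0.0056, 0.0098]
force: [0.3, -2.1, 2.9]
position: [0.4602, 0.0066, 0.0098]
force: [-0.1, -1.5, 3.5]
```

```bash
python3 -m inch '[[5,1,0,0,0],[5,1,0,0,0],[5,1,0,0,0]]'| grep -E 'pos|force'
python3 -m inch '[[5,1,0,0,0],[5,1,0,0,0],[5,1,0,0,0]]'| grep -E 'pos|force'
```

```text
position: [0.4602, 0.0075, 0.0098]
force: [-0.3, -4.4, 3.3]
position: [0.4603, 0.0082, 0.0098]
force: [-0.3, -6.2, 3.1]
```

```bash
python3 -m inch '[[5,1,0,0,0],[5,1,0,0,0],[5,1,0,0,0]]'| grep -E 'pos|force'
python3 -m inch '[[5,1,0,0,0],[5,1,0,0,0],[5,1,0,0,0]]'| grep -E 'pos|force'
```

```text
position: [0.4604, 0.0085, 0.0098]
force: [0.1, -8.1, 3.5]
position: [0.4604, 0.0087, 0.0098]
force: [-0.9, -9.7, 3.6]
```

Contact is felt: push rose to 9.7 N, about 8 N net, and the wedge stopped moving. It is snug. Holding briefly, then releasing the wedge.

```bash
python3 -m inch '[[5,0.8,0,0,0],[5,0.8,0,0,0],[5,0.8,0,0,0]]'| grep -E 'pos|force'
python3 -m inch '[[5,0,0,0,0],[5,0,0,0,0],[65,0,0,0,0],[65,0,0,0,0],[65,0,0,0,0],[65,0,0,0,0],[65,0,0,-15,0],[65,-5,0,-50,0]]'
python3 -m inch '[[65,-40,0,-25,0],[65,-80,30,-50,0],[65,-80,30,-50,0],[65,-80,30,-50,0]]'
python3 -c "
from h import *
s=st();p,d2=shot('top','t10');p,dw=shot('wrist','w10')
uv=[(u,v) for u in range(45,185,2) for v in range(172,320,2)]
q=w('top',d2,uv);k=(q[:,2]>.13)&(q[:,2]<.2)
for _ in range(4):
  c=np.linalg.lstsq(np.c_[q[k][:,:2],np.ones(k.sum())],q[k][:,2],rcond=None)[0];r=q[:,2]-np.c_[q[:,:2],np.ones(len(q))]@c;k=abs(r)<.004
print('lid plane',k.sum(),np.round(c,4))
uv=[(u,v) for u in range(320,620,3) for v in range(0,280,3)]
q=w('wrist',dw,uv);k=(q[:,2]>.035)&(q[:,2]<.07)&(q[:,0]>.56)&(q[:,0]<.68)
for lo in np.arange(-.2,.0,.02):
  z=q[k&(q[:,1]>lo)&(q[:,1]<lo+.02)]
  if len(z)>3:print(round(lo,2),len(z),np.round(z.mean(0),4),np.round(z[:,0].min(),4),round(z[:,0].max(),4))
plan((.62,-.15,.12,10.4))"
```

```text
position: [0.4604, 0.0087, 0.0098]
force: [-1.3, -9.0, 2.8]
time_s: 32.45
position: [0.4569, 0.0064, 0.0584]
tcp_rot: [[0.027, 0.999, 0.026], [0.999, -0.026, -0.038], [-0.037, 0.027, -0.999]]
force: [0.6, 0.2, 0.2]
opening: 0.743
time_s: 32.85
position: [0.485, -0.0737, 0.1131]
tcp_rot: [[0.029, 0.999, 0.029], [0.999, -0.028, -0.039], [-0.038, 0.03, -0.999]]
force: [0.1, 0.3, -0.9]
opening: 0.745
t 32.85 p [ 0.485  -0.0737  0.1131] F [ 0.1  0.3 -0.9] op 0.745
lid plane 2634 [-0.0002 -0.004   0.1619]
-0.12 19 [ 0.6024 -0.1019  0.0433] 0.5942 0.6119
-0.1 76 [ 0.5989 -0.0892  0.0436] 0.5893 0.6113
-0.08 77 [ 0.5943 -0.0698  0.043 ] 0.5844 0.6066
-0.06 212 [ 0.6225 -0.0482  0.0453] 0.5797 0.678
-0.04 412 [ 0.6322 -0.0296  0.0497] 0.5746 0.6796
-0.02 398 [ 0.636  -0.0112  0.0455] 0.5691 0.6796
t 32.95 p [ 0.4819 -0.0714  0.1115] F [-0.2  0.1 -0.7] op 0.748
(0.62, -0.15, 0.12) [-75.1 140.3  -2.5] roll -0.207
```

Crate still level (-0.004). Returning to the bar, measuring it once from above.

```bash
python3 -m inch '[[45,-19,34,0,-0.06],[45,-38,68,0,-0.12],[45,-57,102,0,-0.18],[45,-75,135,-2,-0.23],[45,-75,135,-2,-0.23],[45,-75,135,-2,-0.23],[45,-75,135,-2,-0.23],[45,-75,135,-2,-0.23]]'
python3 -c "
from h import *
s=st();p,dw=shot('wrist','w11')
uv=[(u,v) for u in range(200,440,2) for v in range(0,300,3)]
q=w('wrist',dw,uv);k=(q[:,2]>.035)&(q[:,2]<.065)&(q[:,0]>.56)&(q[:,0]<.65)
for lo in np.arange(-.2,.0,.02):
  z=q[k&(q[:,1]>lo)&(q[:,1]<lo+.02)]
  if len(z)>3:print(round(lo,2),len(z),np.round(z.mean(0),4),np.round(z[:,0].min(),4),round(z[:,0].max(),4))
plan((.615,-.15,.025,12))"
```

```text
time_s: 33.75
position: [0.6128, -0.1481, 0.1185]
tcp_rot: [[-0.203, 0.979, 0.019], [0.978, 0.203, -0.035], [-0.039, 0.012, -0.999]]
force: [-0.2, 0.5, 0.6]
opening: 0.522
t 33.75 p [ 0.6128 -0.1481  0.1185] F [-0.2  0.5  0.6] op 0.522
-0.2 50 [ 0.6267 -0.1861  0.048 ] 0.6184 0.6358
-0.18 98 [ 0.623  -0.17    0.0476] 0.6125 0.6337
-0.16 104 [ 0.6186 -0.1499  0.047 ] 0.6068 0.6292
-0.14 110 [ 0.6131 -0.1302  0.0465] 0.6028 0.6247
-0.12 123 [ 0.6082 -0.1098  0.0461] 0.5976 0.6187
-0.1 132 [ 0.6033 -0.0897  0.0456] 0.592 0.6141
-0.08 140 [ 0.599  -0.0697  0.045 ] 0.5869 0.6403
-0.06 340 [ 0.6179 -0.0494  0.0468] 0.5828 0.6498
-0.04 419 [ 0.6174 -0.0299  0.0487] 0.5777 0.65
-0.02 267 [ 0.6021 -0.0118  0.0441] 0.5726 0.65
t 33.8 p [ 0.6132 -0.1484  0.1188] F [ 0.3  1.  -0.8] op 0.52
(0.615, -0.15, 0.025) [ 1.8  0.3 93.8] roll -0.005
```

```bash
python3 -m inch '[[45,1,3,40,-0.03],[45,1,3,80,-0.03],[45,1,3,95,-0.03],[5,1,3,95,-0.03],[5,1,3,95,-0.03],[5,1,3,95,-0.03],[5,1,3,95,-0.03],[5,1,3,95,-0.03]]'
python3 -m inch '[[5,0,0,0,0],[5,0,0,1.5,0],[5,0,0,3,0],[5,0,0,4,0],[5,0,0,5,0],[5,0,0,6,0],[5,0,0,6,0],[5,0,0,6,0]]'
python3 -c "
from h import *
s=st();plan((.573,-.155,.018,-1))"
```

```text
time_s: 34.6
position: [0.6189, -0.1507, 0.0257]
tcp_rot: [[-0.232, 0.972, 0.023], [0.972, 0.233, -0.037], [-0.041, 0.014, -0.999]]
force: [-0.9, 1.0, 3.8]
opening: 0.202
time_s: 35.4
position: [0.6191, -0.1507, 0.0225]
tcp_rot: [[-0.233, 0.972, 0.023], [0.972, 0.233, -0.037], [-0.042, 0.014, -0.999]]
force: [-4.2, 1.9, 14.8]
opening: 0.203
t 35.4 p [ 0.6191 -0.1507  0.0225] F [-4.2  1.9 14.8] op 0.203
t 35.4 p [ 0.6191 -0.1507  0.0225] F [-4.2  1.9 14.8] op 0.203
(0.573, -0.155, 0.018) [  6.8 -45.9   3.5] roll 0.253
```

The bar is re-gripped and pressed clear of the horn (15 N, 3 mm down). Next: swing it out to -x, keeping the downward bias.

```bash
python3 -m inch '[[5,0,-1,4,0],[5,0,-7,4,0.03],[5,1,-14,5,0.06],[5,1,-21,5,0.09],[5,2,-28,5,0.12],[5,3,-35,5,0.15],[5,4,-41,5,0.17],[5,4,-45,5,0.18]]'
python3 -c "
from h import *
s=st();p,dw=shot('wrist','w12')
uv=[(u,v) for u in range(250,390,2) for v in range(0,300,3)]
q=w('wrist',dw,uv);k=(q[:,2]>.03)&(q[:,2]<.065)&(q[:,0]>.54)&(q[:,0]<.65)
for lo in np.arange(-.16,-.03,.04):
  z=q[k&(q[:,1]>lo)&(q[:,1]<lo+.03)]
  if len(z)>3:print(round(lo,2),len(z),np.round(z.mean(0),4))
print(np.round(s['tcp_rot'],3))"
```

```text
time_s: 36.2
position: [0.582, -0.1566, 0.0212]
tcp_rot: [[-0.048, 0.998, 0.04], [0.998, 0.05, -0.038], [-0.04, 0.039, -0.998]]
force: [9.8, 14.2, 15.5]
opening: 0.201
t 36.2 p [ 0.582  -0.1566  0.0212] F [ 9.8 14.2 15.5] op 0.201
-0.16 365 [ 0.5798 -0.1422  0.0418]
-0.12 472 [ 0.5787 -0.1045  0.0425]
-0.08 630 [ 0.5774 -0.0644  0.0425]
-0.04 253 [ 0.577  -0.035   0.0426]
[[-0.048  0.998  0.04 ]
 [ 0.998  0.05  -0.038]
 [-0.04   0.039 -0.998]]
```

The bar is clear of the horn: x≈0.583 at the horn's y, against the tip at 0.609. Lowering the crate slowly onto the wedge.

```bash
python3 -m inch '[[5,0,0,0,0],[5,0,0,-0.5,0],[5,0,0,-1,0],[5,0,0,-1.5,0],[5,0,0,-2,0],[5,0,0,-2.5,0],[5,0,0,-3,0],[5,0,0,-3.5,0]]'
python3 -m inch '[[5,0,0,-1,0],[5,0,0,-2,0],[5,0,0,-3,0],[5,0,0,-4,0],[5,0,0,-5,0],[5,0,0,-6,0],[5,0,0,-7,0],[5,0,0,-8,0]]'
python3 -c "
from h import *
s=st();p,d2=shot('top','t13')
uv=[(u,v) for u in range(45,185,2) for v in range(172,320,2)]
q=w('top',d2,uv);k=(q[:,2]>.13)&(q[:,2]<.2)
for _ in range(4):
  c=np.linalg.lstsq(np.c_[q[k][:,:2],np.ones(k.sum())],q[k][:,2],rcond=None)[0];r=q[:,2]-np.c_[q[:,:2],np.ones(len(q))]@c;k=abs(r)<.004
print('lid plane',k.sum(),np.round(c,4))"
```

```text
time_s: 37.05
position: [0.5826, -0.1564, 0.0253]
tcp_rot: [[-0.047, 0.998, 0.042], [0.998, 0.049, -0.038], [-0.04, 0.041, -0.998]]
force: [3.9, 3.7, 3.4]
opening: 0.199
time_s: 37.85
position: [0.5815, -0.1558, 0.033]
tcp_rot: [[-0.047, 0.998, 0.041], [0.998, 0.049, -0.038], [-0.04, 0.039, -0.998]]
force: [0.4, 0.6, -7.9]
opening: 0.201
t 37.85 p [ 0.5815 -0.1558  0.033 ] F [ 0.4  0.6 -7.9] op 0.201
lid plane 845 [ 0.0004 -0.0044  0.1616]
```

The crate is on the wedge and level (-0.0044), and the gripper carries only the bar's weight. I'll draw the bar out, lift it, and carry it back.

```bash
python3 -m inch '[[5,0,0,4,0],[5,0,0,4,0],[5,-12,0,4,0],[5,-25,0,4,0],[5,-40,0,4,0],[5,-55,0,4,0],[5,-65,0,4,0],[5,-65,0,4,0]]'
python3 -c "
from h import *
s=st();plan((.575,-.225,.075,2.8),(.535,-.325,.075,0))"
```

```text
time_s: 38.7
position: [0.5857, -0.2238, 0.0322]
tcp_rot: [[-0.045, 0.998, 0.043], [0.998, 0.047, -0.04], [-0.042, 0.042, -0.998]]
force: [0.9, -0.7, -6.7]
opening: 0.201
t 38.7 p [ 0.5857 -0.2238  0.0322] F [ 0.9 -0.7 -6.7] op 0.201
t 38.7 p [ 0.5857 -0.2238  0.0322] F [ 0.9 -0.7 -6.7] op 0.201
(0.575, -0.225, 0.075) [ -2.5  -8.9 -43.1] roll -0.002
(0.535, -0.325, 0.075) [-97.9 -44.8   0. ] roll 0.049
```

```bash
python3 -m inch '[[5,-2,-8,-1,0],[5,-2,-18,-3,0],[5,-2,-28,-15,0],[5,-2,-40,-32,0],[5,-25,-48,-45,0.01],[5,-55,-52,-45,0.03],[5,-85,-54,-45,0.05],[5,-103,-54,-45,0.05]]'
python3 -c "
from h import *
s=st();plan((.535,-.325,.012,0))
p,dw=shot('wrist','w14')
uv=[(u,v) for u in range(250,390,2) for v in range(0,300,3)]
q=w('wrist',dw,uv);k=(q[:,2]>.03)&(q[:,2]<.13)&(q[:,0]>.48)&(q[:,0]<.6)
for lo in np.arange(-.34,-.05,.04):
  z=q[k&(q[:,1]>lo)&(q[:,1]<lo+.03)]
  if len(z)>3:print(round(lo,2),len(z),np.round(z.mean(0),4))"
```

```text
time_s: 39.5
position: [0.5339, -0.3293, 0.0806]
tcp_rot: [[0.006, 0.999, 0.044], [0.999, -0.004, -0.042], [-0.042, 0.045, -0.998]]
force: [0.8, -0.2, -7.3]
opening: 0.204
t 39.5 p [ 0.5339 -0.3293  0.0806] F [ 0.8 -0.2 -7.3] op 0.204
t 39.5 p [ 0.5339 -0.3293  0.0806] F [ 0.8 -0.2 -7.3] op 0.204
(0.535, -0.325, 0.012) [ 7.2 -1.9 68.3] roll -0.004
-0.34 360 [ 0.5336 -0.32    0.0992]
-0.3 446 [ 0.5338 -0.2846  0.0989]
-0.26 553 [ 0.5337 -0.2449  0.0966]
-0.22 366 [ 0.5341 -0.2118  0.0946]
```

```bash
python3 -m inch '[[5,4,-3,30,0],[5,4,-3,55,0],[5,4,-3,68,0],[5,4,-3,73,0],[5,4,-3,76,0],[5,4,-3,76,0]]'
python3 -m inch '[[20,0,0,0,0],[40,0,0,0,0],[40,0,0,0,0],[40,0,0,0,0],[40,0,0,0,0],[40,0,0,-30,0],[40,0,0,-80,0],[40,0,0,-130,0]]'
python3 -m inch '[[40,-50,-40,-80,0],[40,-100,-80,-80,0],[40,-120,-130,-80,0],[40,-120,-150,-80,0],[40,-120,-150,-80,0]]'
python3 -c "
from h import *
s=st();p,d=shot('top','t15')
# bar by depth near (.535,-.3)
uv=[(u,v) for u in range(230,520,1) for v in range(150,330,2)]
q=w('top',d,uv);g=p[[v for u,v in uv],[u for u,v in uv]].astype(int)
k=(abs(g[:,0]-g[:,2])<14)&(g.sum(1)<270)&(q[:,2]>.004)&(q[:,2]<.03)&(q[:,0]>.49)&(q[:,0]<.58)
for lo in np.arange(-.6,0.02,.05):
  z=q[k&(q[:,1]>lo)&(q[:,1]<=lo+.05)]
  if len(z)>3:print(round(lo,2),len(z),np.round(z.mean(0),4),np.round([z[:,1].min(),z[:,1].max()],3))
uv=[(u,v) for u in range(45,185,2) for v in range(172,320,2)]
for dd in (d,np.load('pics/top0.npy')):
  q=w('top',dd,uv);k=(q[:,2]>.13)&(q[:,2]<.2)
  for _ in range(4):
    c=np.linalg.lstsq(np.c_[q[k][:,:2],np.ones(k.sum())],q[k][:,2],rcond=None)[0];r=q[:,2]-np.c_[q[:,:2],np.ones(len(q))]@c;k=abs(r)<.004
  e=q[abs(r)<.006];print('lid',k.sum(),np.round(c,4))
# picture change near bystanders
p0=cv2.imread('pics/top0.png')[...,::-1];D=(np.abs(p0.astype(int)-p).sum(2)>90)
for n,(u,v) in dict(oil=(215,127),m0=(268,138),m1=(245,183),fl=(158,133),sh=(300,168),pawl=(394,358),fulc=(228,227),cleat=(364,170),crateTL=(50,166),crateBL=(31,324)).items(): print(n,D[v-25:v+25,max(0,u-25):u+25].sum(),end='; ')
"
```

```text
time_s: 40.15
position: [0.5357, -0.3319, 0.005]
tcp_rot: [[0.006, 0.999, 0.047], [0.999, -0.003, -0.045], [-0.045, 0.047, -0.998]]
force: [0.4, 0.3, -6.3]
opening: 0.203
time_s: 40.95
position: [0.529, -0.3255, 0.1353]
tcp_rot: [[0.006, 0.999, 0.045], [0.999, -0.004, -0.044], [-0.044, 0.045, -0.998]]
force: [0.5, -0.5, -0.0]
opening: 0.456
time_s: 41.45
position: [0.3717, -0.4435, 0.2148]
tcp_rot: [[0.009, 0.999, 0.045], [0.999, -0.007, -0.046], [-0.046, 0.045, -0.998]]
force: [-0.8, -0.6, 0.1]
opening: 0.462
t 41.45 p [ 0.3717 -0.4435  0.2148] F [-0.8 -0.6  0.1] op 0.462
-0.6 8 [ 0.5708 -0.5907  0.0129] [-0.594 -0.588]
-0.55 60 [ 0.5353 -0.513   0.0126] [-0.526 -0.5  ]
-0.5 106 [ 0.5358 -0.4763  0.0122] [-0.499 -0.451]
-0.45 96 [ 0.5355 -0.4245  0.0125] [-0.45 -0.4 ]
-0.4 96 [ 0.5344 -0.3745  0.0123] [-0.399 -0.35 ]
-0.35 105 [ 0.5362 -0.3257  0.0122] [-0.35 -0.3 ]
-0.3 96 [ 0.5358 -0.275   0.0127] [-0.299 -0.251]
-0.25 105 [ 0.5349 -0.2239  0.0125] [-0.25 -0.2 ]
-0.2 118 [ 0.5366 -0.1739  0.0108] [-0.199 -0.151]
-0.15 121 [ 0.5363 -0.1274  0.0064] [-0.149 -0.101]
-0.1 44 [ 0.5346 -0.0903  0.0055] [-0.1   -0.079]
lid 3595 [ 0.     -0.0036  0.1617]
lid 3721 [0.0021 0.0639 0.1406]
oil 0; m0 0; m1 0; fl 0; sh 0; pawl 0; fulc 0; cleat 0; crateTL 102; crateBL 162;
```

The bar lies flat, the crate is level and the bystander patches are unchanged. One last check that the crate hasn't shifted, then hand in.

```bash
python3 -c "
from h import *
d=np.load('pics/top15.npy') if 0 else np.load('pics/t15.npy')
for dd in (np.load('pics/top0.npy'),d):
  q=w('top',dd,[(u,v) for u in range(5,215) for v in range(150,340)])
  t=q[(q[:,2]>.135)&(q[:,2]<.2)];print('lid extents',np.round(np.percentile(t[:,:2],[.5,99.5],axis=0),4).tolist())
st();print(bot.hand_in())"
```

```text
lid extents [[0.3667, 0.0638], [0.6666, 0.3267]]
lid extents [[0.365, 0.0708], [0.6655, 0.336]]
t 41.5 p [ 0.3703 -0.4443  0.2148] F [-1.5  0.4  0.2] op 0.46
the job is handed in; nothing more can be done
None
```

The job is handed in at 41.5 s of the 72 s allowed. No verdict was reported.

**What I did**
1. I laid the bar over the fulcrum, slid its toe under the low edge and levered the crate level at about 17 N.
2. I swung the tail under the cleat's near horn and let go. The bar held the crate up by itself.
3. I slid the larger wedge along the swollen board until it bore, at about 9.7 N of push (roughly 8 N net), then released it.
4. I took the bar again, brought it out from under the horn, eased the crate onto the wedge and laid the bar on the deck.

**Last checks, from the top camera's depth**
- **Crate:** the lid slope was 0.064 at the start and -0.0036 rad at the end, against a limit of 0.012. The lid outline shifted by 1–2 mm in x and 7–9 mm in y. Most of the y shift is the tilt coming out, and it is within the 20 mm limit.
- **Bar:** it lies flat, with its top at about 12.5 mm, at x≈0.535 and from y=-0.526 to -0.079. That is clear of the crate, wedge, block and cleat.
- **Bystanders:** no picture change around any of them.

**What went wrong or stayed unchecked**
- The first grasp of the bar came up empty because I lifted before the fingers had shut. I repeated it successfully.
- The force between wedge and crate could not be read directly. I judged it from the wrist force and from the crate staying level after the bar was taken away.
- I reached the picture limit just before placing the wedge, so everything after that was checked by depth and force numbers only.

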